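Set the spray extractor's speed lever to its marker

TASK

Set the speed of the spray extractor: move the lever with the red knob until it lines up with the green marker on its own drum, then let go of it. Leave the lever with the blue knob as it stands, and do not disturb the small grey figure.

Things in the scene. Friction and masses are not known exactly. Their poses are not given: they have to be found in the camera images.
- red_control: Red lever's control, fixed: black housing 126 x 86 mm (x by y), 50 mm high, with the top half of an aluminium drum (radius 48 mm, 70 mm wide, scale ticks every 10 degrees) on it. Origin: centre of the underside; z up; unturned, x points away from the robot. The hinge line is the drum's axis: along y, 50 mm above the origin. The lever swings in the x-z plane, 52 degrees to either side of upright.
- red_knob (a point): Centre of the red knob, a 28 mm ball on the end of the red lever (steel rod 9 mm thick), 110 mm from the hinge line. Its z axis points along the lever, outward from the hinge. At the start the lever leans 17 to 43 degrees to the control's -x. A friction hinge (about 2 N at the knob) keeps it wherever it is left.
- red_mark (a point): Middle of the immovable green marker on the red control's drum: two strips beside the lever's slot, 13 mm wide along the arc, 28 mm long. The point is in the lever's plane, 51 mm from the hinge line, upright to 26 degrees towards the control's +x. Its z axis points outward from the hinge: the lever is right when it points the same way, its knob straight outward of the marker, 59 mm from it.
- blue_knob (a point): Centre of the blue knob (28 mm ball) of a second control of the same kind, with a green marker of its own, beside the red one. This lever is to be left alone.
- grey_figure: Grey primed kit figure, 48 mm high, standing loose on a round black base of about 38 mm, behind the two controls as the robot sees them, about the middle. Origin: centre of its underside. To be left alone.

How it is judged:
By the outcome, as a careful person would: the job done as asked, in the order asked, and still so for the second after the job is handed in, with the robot touching nothing.
It also fails if it takes over 26 s, if anything falls off the work surface, if the arm or the gripper's body presses on something with over 40 N, if the wrist force passes 120 N, or if a joint passes its speed limit or range.

ROBOT

A 6-joint arm with a two-finger parallel gripper is mounted at the origin on a cart in front of the work surface, level with it; the furniture and walls round the work are solid. World frame = base frame: x ahead of the robot, y to its left, z up, the work surface at z = 0. Lengths are in mm, angles in rad, forces in N, time in s.
With the tool pointing down it reaches from about 375 to 900 mm from the base axis. Payload 3.1 kg.
Tool frame: the origin (TCP) lies on the centre line of the jaws, within the pads' length; the fingertips stand 11 mm ahead of it and the grasp point (between the pads) lies 8 mm behind it (arm.tcp_to_tips is the distance from the TCP to the fingertips, in mm); z points along the fingers, y is the line along which they close (so a half turn about z gives the same grasp; the last joint's range is limited). The gripper opens to 85 mm and grips with 20 to 120 N. Pads are 22 mm wide; open, the fingers measure 114 mm over their backs; the gripper's body (76 mm by 85 mm) begins 54 mm behind the grasp point. The pads swing forward as they close: fully open they stand 13 mm farther back than shut.
Start: joints at [1.058, 0.527, 1.433, -0, 1.181, -0.178], TCP at [204.731, 590.493, 208.31] pointing down, gripper open.
Joint ranges: [-3.08, 3.08], [-0.75, 2.2], [0.22, 2.44], [-1.43, 4.57], [0, 2.65], [-2.85, 2.85]. Speed limits (rad/s): [2.79, 2.79, 3.14, 3.14, 3.14, 3.14].

INTERFACE

Orientations are given as a unit quaternion [x, y, z, w].
In Python, from workcell import arm, eoat, telemetry, cams gives the robot as it stands. Calls block until the motion is done:
- arm.goto(position, orientation): joint-space move of the TCP to a pose.
- arm.move_straight(position, attitude=None, vel=150): straight line of the TCP; attitude=None keeps the orientation; vel is the mean speed in mm/s.
- arm.movej(angles): joint-space move.
- eoat.gripper_open() and eoat.close_gripper(newtons=None): open the fingers fully, or close them until they stop; newtons is the grip in N (None keeps the last).
- arm.wait(seconds).
- arm.inverse_kinematics(position, orientation): joint angles nearest the present ones, or None.
- telemetry.read_state(): the state.
- cams.camera(name): name is "side" or "top"; returns a dict with "color" (384x512x3 uint8, red, green, blue), "fx", "fy", "cx", "cy" (pixels), "R" (3x3) and "t" (3): a world point X has camera coordinates R X + t. Camera axes: x right, y down, z forward; pixel columns grow to the right and rows downward; lengths in mm; the calibration is good to about 2 mm. A picture is of the moment at which its call begins. There is no depth.
A pose or a line that the arm cannot do raises arm.PlanningError and nothing moves.
- arm.hand_in(): hands the job in; it is judged then, once.
Trained networks look in a picture, given as the dict that the camera call returned (one of the last four; its "shot" number tells which), for a name from the list of things; names that differ only in an ending like _2 or _b are one class to them, and where a whole thing is asked for, a point or a joint stands for the part that bears it (a point fixed in the world has none). Each returns a list of dicts, best first, with "conf" (0 to 1); they miss things now and then, are a little off and sometimes report something else, mostly with a low value. They report only what shows in the picture. A call takes as long as a camera call.
- cams.spot_in(name, picture): "point" ([column, row] in pixels, amid what is visible of it).
- cams.trace(name, picture): "region" (384x512 bool, what is visible of it) and "point" ([column, row] in pixels, amid what is visible of it).
The state is a dict: "time": time; "q": joint angles; "joint_vel": joint speeds; "tau": joint torques, N m; "ee_pos": TCP position; "orientation": TCP orientation; "wrist_force": force on the tool from outside, world axes, zero at the start; "wrist_torque": the same for the moment, N m; "grip_width": finger opening in mm; "gripper_force": force on a finger pad.
Only numpy, scipy, OpenCV 4.12 (cv2) and the standard library are available. Lean on these libraries where they do the work, as an engineer would, in place of code of your own. Each camera call takes 0.05 s, during which the arm holds its last target. There are 200 camera calls.

## Working session

There is one attempt and no reset: what is moved stays moved. The work goes in short steps, each a Python script; the robot and the scene stay as the last script left them, time stands still between calls to the robot, and variables do not carry over. Pictures are saved under pics/ and viewed, at most 10 in all, crops included, and the job is handed in when it is done.

```bash
mkdir -p pics; ls
python3 - <<'E'
from workcell import arm,eoat,telemetry,cams
import cv2,numpy as np
ims=[]
for n in("side","top"):
    p=cams.camera(n); im=p["color"][:,:,::-1].copy(); cv2.imwrite(f"pics/{n}1.png",im)
    print(n,p["fx"],p["fy"],p["cx"],p["cy"],np.round(p["R"],4).tolist(),np.round(p["t"],1).tolist())
    for k in("red_control","red_knob","red_mark","blue_knob","grey_figure"):
        print(k,[(np.round(d["point"],1).tolist(),round(d["conf"],2)) for d in cams.spot_in(k,p)][:3])
print(telemetry.read_state()["time"])
E
```

```text
pics
side 354.5957540281587 354.5957540281587 251.04615266332874 188.98732429920966 [[-0.8594, -0.5109, -0.0198], [-0.2489, 0.452, -0.8566], [0.4466, -0.7312, -0.5156]] [489.0, 310.8, 545.6]
red_control [([301.0, 211.8], 0.6)]
red_knob [([324.5, 185.7], 0.63)]
red_mark [([296.4, 195.2], 0.41)]
blue_knob [([263.2, 239.8], 0.8)]
grey_figure []
top 450.8998725763222 450.8998725763222 254.60566353278585 193.0181650360325 [[0.0296, -0.9994, 0.0188], [-0.9843, -0.0324, -0.1735], [0.174, -0.0134, -0.9847]] [-129.8, 617.7, 861.6]
red_control [([285.9, 241.6], 0.83)]
red_knob [([298.6, 265.5], 0.69)]
red_mark [([297.1, 229.2], 0.53)]
blue_knob [([151.2, 250.6], 0.5)]
grey_figure []
0.6
```

Run:
```python
import cv2
for n in("side","top"):
    im=cv2.imread(f"pics/{n}1.png"); cv2.imwrite(f"pics/{n}1b.png",cv2.resize(im,(800,600),interpolation=cv2.INTER_CUBIC))
```

```text
(no output)
```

View pics/side1b.png

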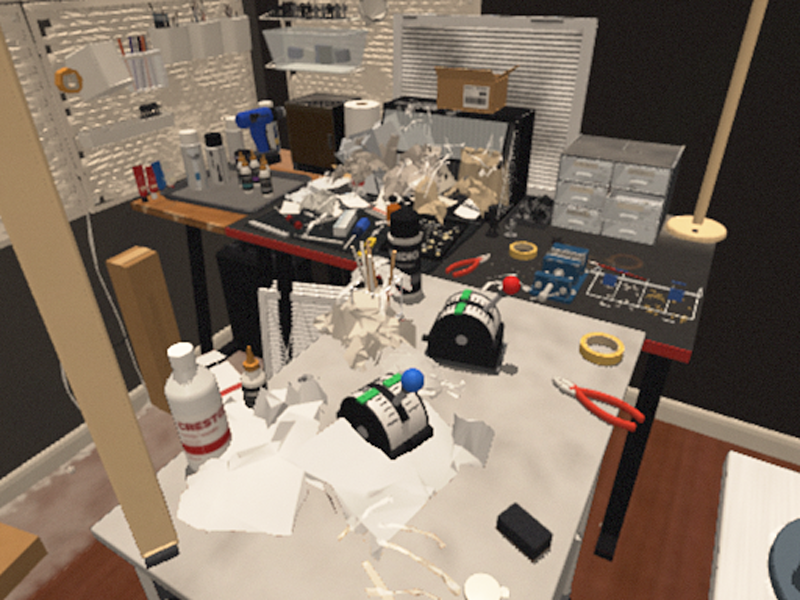

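View pics/top1b.png

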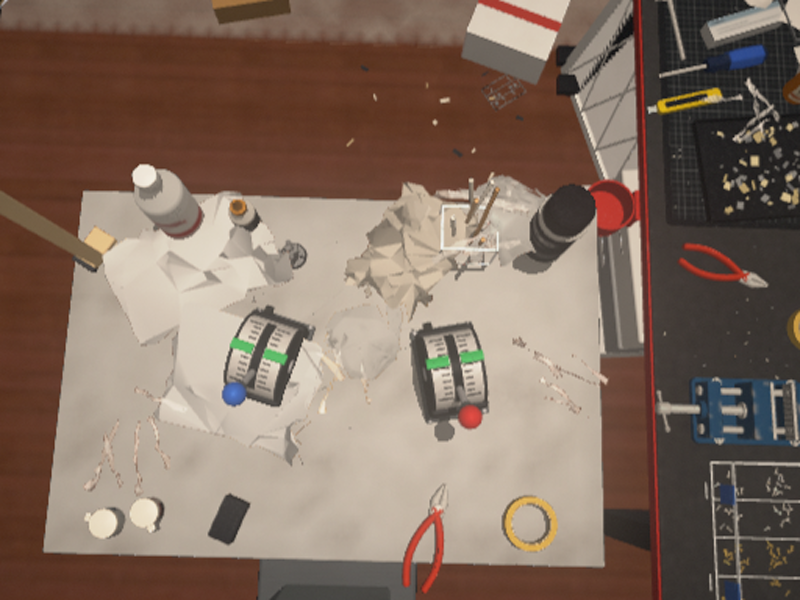

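The side view shows the red knob at about (327,182) and its green strips at about (298,197) and (312,187), in raw pixels. The top view has the red knob at (301,266), with strips at (280,232) and (302,227). A small grey round thing, probably the figure, is at (189,163), well away from the red lever. Next I fit the control model to these points.

```bash
cat > h.py <<'E'
from workcell import arm,eoat,telemetry,cams
import cv2,numpy as np
from scipy.optimize import least_squares
from scipy.spatial.transform import Rotation as Rot
def blobs(mask,roi,n):
    c0,c1,r0,r1=roi; m=np.zeros(mask.shape,np.uint8); m[r0:r1,c0:c1]=mask[r0:r1,c0:c1]
    k,l,s,c=cv2.connectedComponentsWithStats(m)
    i=sorted(range(1,k),key=lambda j:-s[j,4])[:n]
    return sorted([(c[j].tolist(),int(s[j,4])) for j in i])
def look(name):
    p=cams.camera(name); a=p["color"].astype(int); r,g,b=a[...,0],a[...,1],a[...,2]
    red=(r>90)&(r>2*g)&(r>2*b); grn=(g>70)&(g>1.6*r)&(g>1.4*b)
    roi=(265,325,190,285) if name=="top" else (275,345,165,215)
    return p,blobs(red,roi,1),blobs(grn,roi,2)
def proj(p,X):
    c=np.asarray(X)@np.array(p["R"]).T+np.array(p["t"]); return c[:,:2]/c[:,2:]*[p["fx"],p["fy"]]+[p["cx"],p["cy"]]
def geom(v):
    x,y,psi,lev,mk,w=v[:6]
    ex=np.array([np.cos(psi),np.sin(psi),0]);ey=np.array([-np.sin(psi),np.cos(psi),0]);ez=np.array([0,0,1.])
    H=np.array([x,y,50]); u=lambda a:np.sin(a)*ex+np.cos(a)*ez
    return H,ex,ey,u,H+110*u(lev),H+51*u(mk)+w*ey,H+51*u(mk)-w*ey
def fit(obs,x0=(600,-100,.2,-.5,.2,20)):
    def res(v):
        *_,K,A,B=geom(v); o=[]
        for i,(p,k,s) in enumerate(obs):
            off=v[6+2*i:8+2*i]
            o+=[(proj(p,[K,A,B])+off-np.array([k[0][0],s[0][0],s[1][0]])).ravel(), off/1.0]
        return np.concatenate(o+[[(v[5]-21)/2]])
    return least_squares(res,list(x0)+[0]*2*len(obs))
def report(s):
    v=s.x; H,ex,ey,u,K,A,B=geom(v)
    print("H",H.round(1),"deg psi,lev,mk",np.degrees(v[2:5]).round(2),"w",v[5].round(1),"off",v[6:].round(2),"K",K.round(1),"rms",np.sqrt(np.mean(s.fun**2)).round(2),"max",abs(s.fun).max().round(2))
E
python3 - <<'E'
from h import *
o=[look(n) for n in("side","top")]
for p,k,s in o: print(k,s)
s=fit(o); report(s); print(s.fun.round(2))
np.save("fit0.npy",s.x)
E
```

```text
[([296.2312925170068, 170.44897959183675], 147)] [([294.0243902439024, 196.58536585365854], 41), ([297.58620689655174, 188.48275862068965], 29)]
[([300.680981595092, 266.4233128834356], 163)] [([279.51807228915663, 231.74698795180723], 83), ([301.6625, 227.7875], 80)]
H [ 523.3 -184.9   50. ] deg psi,lev,mk [  9.02 -11.83  25.85] w 21.1 off [-5.16 -1.47  0.6   3.79] K [ 501.1 -188.4  157.7] rms 5.26 max 14.72
[ 14.72   2.43  -5.31  -0.27  -4.25  -0.68  -5.16  -1.47  -2.25 -11.12
   1.     3.07   0.64   4.26   0.6    3.79   0.06]
```

```bash
sed -i 's/blobs(red,roi,1)/blobs(red,roi if name=="top" else (312,345,170,198),1)/' h.py
python3 - <<'E'
from h import *
o=[look(n) for n in("side","top")]
for p,k,s in o: print(k,s)
s=fit(o); report(s); print(s.fun.round(2))
np.save("fit0.npy",s.x)
E
```

```text
[([326.7037037037037, 181.94444444444446], 108)] [([293.95, 196.675], 40), ([297.6333333333333, 188.56666666666666], 30)]
[([300.6583850931677, 266.40372670807454], 161)] [([279.51807228915663, 231.74698795180723], 83), ([301.6625, 227.7875], 80)]
H [ 535.3 -182.3   50. ] deg psi,lev,mk [ 12.23 -33.71  11.28] w 21.2 off [-0.24  0.2   0.13  0.14] K [ 475.7 -195.3  141.5] rms 0.16 max 0.37
[-0.01 -0.06  0.11  0.22  0.14 -0.37 -0.24  0.2  -0.07  0.04  0.15 -0.06
 -0.21 -0.12  0.13  0.14  0.11]
```

```bash
cat >> h.py <<'E'
def tool(ey,sgn): 
    z=np.array([0,0,-1.]); y=sgn*ey; return Rot.from_matrix(np.column_stack([np.cross(y,z),y,z])).as_quat()
E
python3 - <<'E'
from h import *
v=np.load("fit0.npy"); H,ex,ey,u,K,*_=geom(v)
st=telemetry.read_state(); p0=np.array(st["ee_pos"]); print(st["time"],st["orientation"])
for P in ((62,155),):
    p=cams.camera("top"); R=np.array(p["R"]);t=np.array(p["t"]); C=-R.T@t; d=R.T@[(P[0]-p["cx"])/p["fx"],(P[1]-p["cy"])/p["fy"],1]; print("post",C-C[2]/d[2]*d)
r=np.hypot(*p0[:2]); arm.move_straight([p0[0]*460/r,p0[1]*460/r,300],vel=350)
up=K+[0,0,110-8]
q0=np.array(telemetry.read_state()["q"]); best=None
for s in(1,-1):
    o=tool(ey,s); q=arm.inverse_kinematics(up,o); print(s,None if q is None else np.round(q,2))
    if q is not None and (best is None or abs(q[5]-q0[5])<abs(best[1][5]-q0[5])): best=(s,q)
arm.movej(best[1]); open("sgn","w").write(str(best[0]))
print(best[0],telemetry.read_state()["time"],telemetry.read_state()["ee_pos"],up)
p=cams.camera("side"); cv2.imwrite("pics/s2.png",cv2.resize(p["color"][80:280,180:430,::-1],(750,600)))
E
```

```text
0.8 [1.66117224e-01 9.86106012e-01 2.51915917e-05 1.78800803e-05]
post [701.25757128 309.57158144   0.        ]
1 [-0.61  0.33  1.66 -0.    1.14 -2.39]
-1 [-0.61  0.33  1.66 -0.    1.14  0.75]
-1 4.0583 [ 475.87039582 -194.42916529  243.58205338] [ 475.66829837 -195.27848692  243.50950921]
```

View pics/s2.png

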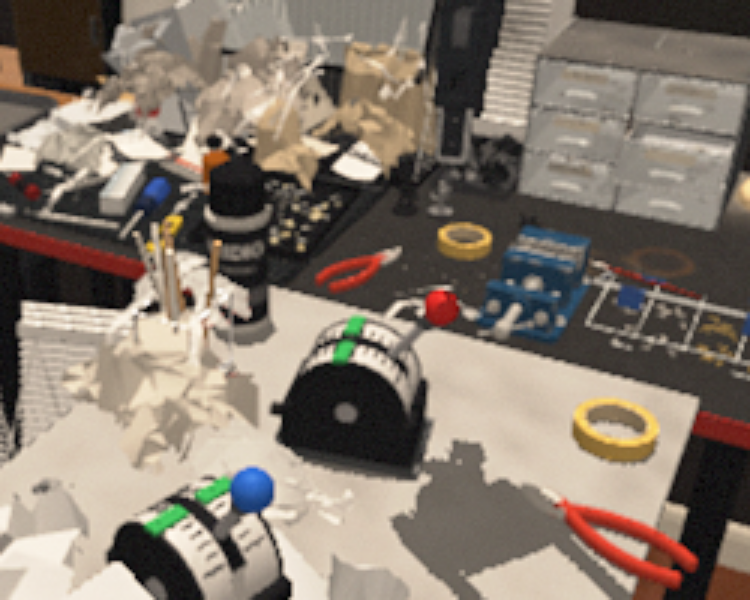

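The gripper (455,150 in the crop) sits directly above the red knob (440,307). The red lever and the figure are untouched. I'll descend, grip and swing along the arc.

Run:
```python
from h import *
v=np.load("fit0.npy"); H,ex,ey,u,K,*_=geom(v)
g=lambda m:(lambda s:print(m,round(s["time"],2),"w",round(s["grip_width"],1),"gf",np.round(s["gripper_force"],1),"wf",np.round(s["wrist_force"],1),"p",np.round(s["ee_pos"],1)))(telemetry.read_state())
off=np.array([0,0,-8.])
arm.move_straight(K+off,vel=100); g("down")
eoat.close_gripper(25); g("grip")
w=telemetry.read_state()["grip_width"]
if 22<w<31:
    for a in np.linspace(v[3],v[4],7)[1:]:
        arm.move_straight(H+110*u(a)+off,vel=60)
    g("there")
    o=look("top"); print(o[1:]); 
    p=cams.camera("side"); cv2.imwrite("pics/s3.png",cv2.resize(p["color"][80:280,180:430,::-1],(750,600)))
```

```text
down 5.36 w 85.2 gf 0.0 wf [ 0.3  0.8 -0.9] p [ 476.1 -195.6  134. ]
grip 6.12 w -0.0 gf 0.0 wf [-0.1  0.3 -0.7] p [ 475.6 -195.3  133.5]
```

Run:
```python
from h import *
a=cams.camera("side")["color"][110:230,240:390,::-1]; b=cams.camera("top")["color"][170:320,230:380,::-1]
cv2.imwrite("pics/s3.png",np.hstack([cv2.resize(a,(400,320)),cv2.resize(b,(400,400))[40:360]]))
```

```text
(no output)
```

View pics/s3.png

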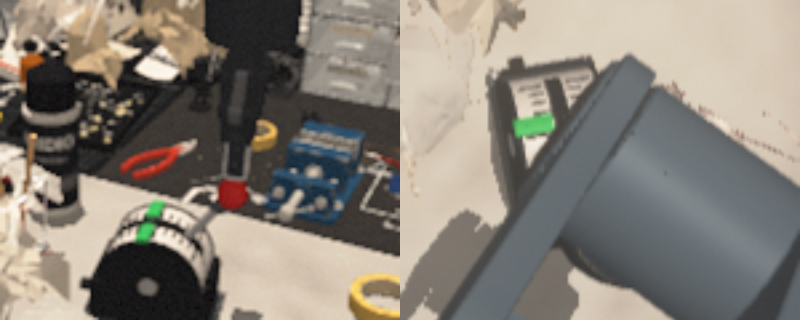

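The knob still reads (327,182) raw in the side view, with the closed fingers ending behind it, so the grasp missed without touching the lever. I'll overlay the projected tool points to find out why.

Run:
```python
from h import *
v=np.load("fit0.npy"); H,ex,ey,u,K,*_=geom(v)
st=telemetry.read_state(); P=np.array(st["ee_pos"]); Z=Rot.from_quat(st["orientation"]).as_matrix(); print(Z.round(3).tolist(),st["q"],arm.tcp_to_tips)
out=[]
for n,(c0,r0,w,h) in(("side",(270,90,120,120)),("top",(230,170,150,150))):
    p=cams.camera(n); f=400//w if 400%w==0 else 400/w
    im=cv2.resize(p["color"][r0:r0+h,c0:c0+w,::-1],(400,400),interpolation=cv2.INTER_CUBIC); f=400/w
    for X,c in((P+11*Z[:,2],(255,255,0)),(P,(0,255,0)),(P-62*Z[:,2],(255,0,255)),(K,(0,255,255))):
        a=(proj(p,[X])[0]-[c0,r0]+.5)*f; print(n,proj(p,[X])[0].round(1)); cv2.circle(im,tuple(int(t) for t in a),3,c,-1)
    out.append(im)
cv2.imwrite("pics/s4.png",np.hstack(out))
```

```text
[[0.977, 0.212, -0.0], [0.212, -0.977, 0.0], [-0.0, -0.0, -1.0]] [-6.07186176e-01  4.89567168e-01  1.78272851e+00  9.67011584e-06
  8.69339779e-01  7.50170103e-01] 11.0
side [326.2 188.7]
side [326.6 184.6]
side [329.1 160.9]
side [326.9 181.7]
top [299.2 266.5]
top [299.9 266.4]
top [304.3 265.9]
top [300.5 266.3]
```

View pics/s4.png

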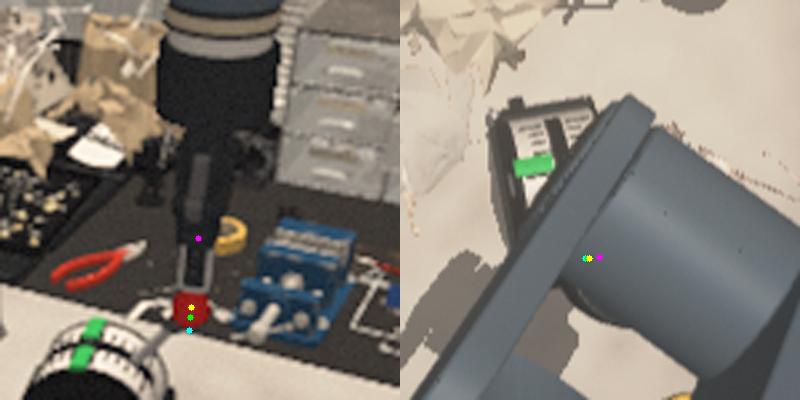

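The tool column matches the projection, but the visible fingers end at the top of the knob, near raw row 177. The projection puts the tips at row 189, so the tool looks about 30 mm higher than computed. I'll open and compare the predicted tips with the visible ones.

Run:
```python
from h import *
eoat.gripper_open()
v=np.load("fit0.npy"); H,ex,ey,u,K,*_=geom(v)
st=telemetry.read_state(); P=np.array(st["ee_pos"]); print(st["time"],st["wrist_force"],st["grip_width"])
p=cams.camera("side"); c0,r0=270,100
im=cv2.resize(p["color"][r0:r0+100,c0:c0+120,::-1],(720,600),interpolation=cv2.INTER_CUBIC)
for d in(-43,43,-57,57):
    a=(proj(p,[P+[0,0,2]+d*ey])[0]-[c0,r0]+.5)*6; print(a); cv2.circle(im,tuple(int(t) for t in a),4,(255,255,0),-1)
cv2.imwrite("pics/s5.png",im)
```

```text
7.1083 [ 0.59394303 -0.63549695  0.62974798] 85.39451589020128
[358.4616682  455.41325754]
[326.58527382 561.92967974]
[363.17206471 439.67325329]
[320.86102975 581.05750174]
```

View pics/s5.png

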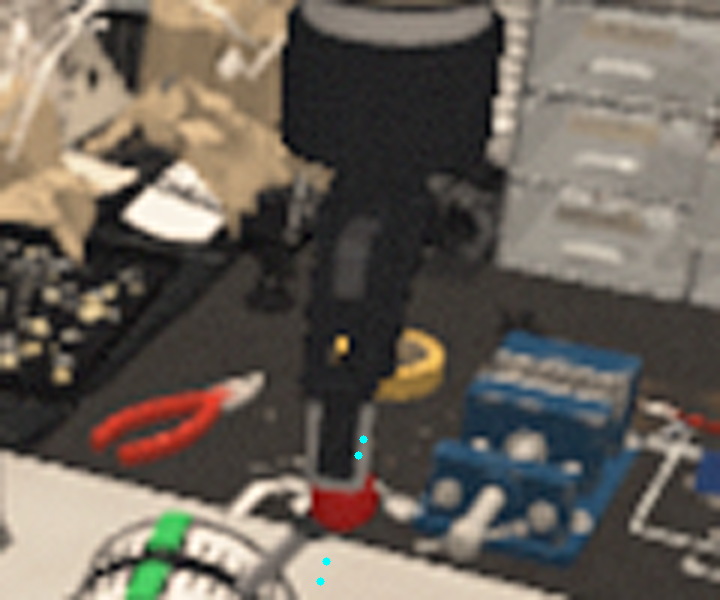

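The near finger's tip shows at crop (343,490) where (325,570) was predicted, and it covers only the top of the knob. The tool really is about 30 mm too high relative to the knob. I'll go down in checked steps and grip there.

Run:
```python
from h import *
v=np.load("fit0.npy"); H,ex,ey,u,K,*_=geom(v)
for dz in(-17,-26,-34):
    arm.move_straight(K+[0,0,dz],vel=60); s=telemetry.read_state(); print(dz,round(s["time"],2),np.round(s["wrist_force"],1))
    if np.linalg.norm(s["wrist_force"])>8: break
else:
    eoat.close_gripper(25); s=telemetry.read_state(); print(s["time"],s["grip_width"],s["gripper_force"],np.round(s["wrist_force"],1),np.round(s["ee_pos"],1))
p=cams.camera("side")
cv2.imwrite("pics/s6.png",cv2.resize(p["color"][100:200,270:390,::-1],(720,600),interpolation=cv2.INTER_CUBIC))
```

```text
-17 7.46 [-0.1 -0.7  0.3]
-26 7.76 [ 0.2 -0.6 -0.2]
-34 8.04 [-0.   0.2 -0.8]
8.6167 26.156136641903164 24.45892095565796 [-0.8 -0.3  2.5] [ 475.6 -195.2  107.7]
```

View pics/s6.png

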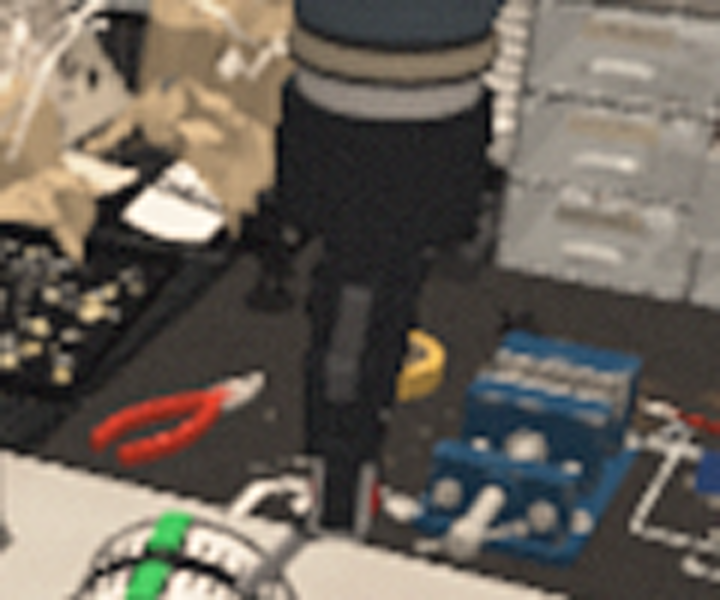

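The knob is held between the pads: width 26 mm, force 24 N, wrist force about 2.5 N. Now the swing along the arc.

Run:
```python
from h import *
v=np.load("fit0.npy"); H,ex,ey,u,K,*_=geom(v)
for a in np.linspace(v[3],v[4],7)[1:]:
    arm.move_straight(H+110*u(a)+[0,0,-34],vel=60); s=telemetry.read_state(); print(round(s["time"],2),round(s["grip_width"],1),np.round(s["wrist_force"],1),np.round(s["ee_pos"]-H-110*u(a)-[0,0,-34],1))
    if np.linalg.norm(s["wrist_force"])>40 or s["grip_width"]<15: print("STOP");break
p=cams.camera("side")
cv2.imwrite("pics/s7.png",cv2.resize(p["color"][100:220,250:394,::-1],(720,600),interpolation=cv2.INTER_CUBIC))
```

```text
9.06 26.0 [-1.9 -0.5  5. ] [ 0.1 -0.   0.4]
9.45 26.2 [-1.1  0.2  1.6] [ 0.8 -0.   0.1]
9.84 26.4 [ 2.  -0.   0.7] [ 0.8 -0.1 -0. ]
10.23 26.0 [ 0.3 -0.6  1.5] [ 0.8 -0.1  0.2]
10.62 25.6 [ 1.8 -1.7  1.7] [ 1.  -0.2  0.2]
11.02 24.9 [ 3.2 -2.3  1.6] [ 1.3 -0.3  0.3]
```

View pics/s7.png

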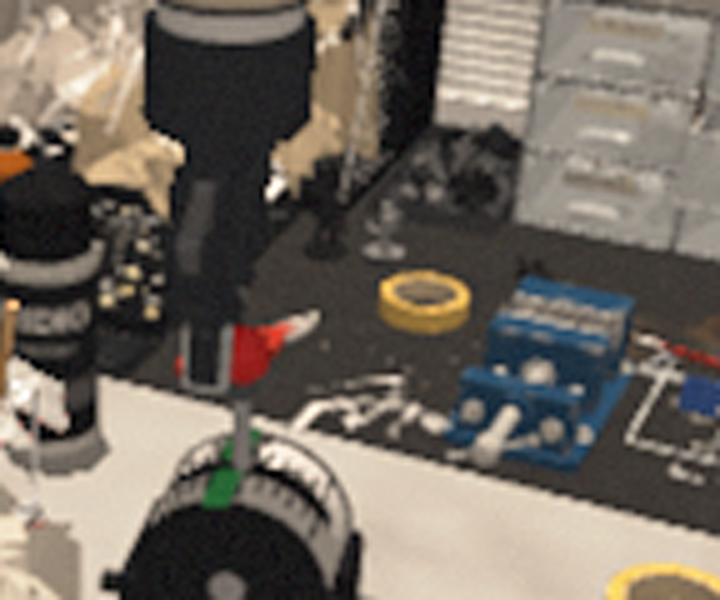

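The lever moved most of the way, but the pads slid about 15 mm past the knob: the ball is at crop (245,355) and the pad centre at (205,358). I'll release, back off and measure.

Run:
```python
from h import *
v=np.load("fit0.npy"); H,ex,ey,u,K,*_=geom(v)
eoat.gripper_open()
P=np.array(telemetry.read_state()["ee_pos"])
arm.move_straight(P+[0,0,70],vel=200); arm.move_straight(P+[0,0,70]-230*ex,vel=300)
s=telemetry.read_state(); print(s["time"],s["ee_pos"])
ims=[]
for n in("side","top"):
    o=look(n); p=o[0]; t=cams.trace("red_knob",p)
    print(n,o[1:],[(np.round(d["point"],1),d["conf"],d["region"].sum(),np.argwhere(d["region"]).mean(0)[::-1].round(1)) for d in t])
    print("pred knob at mark",proj(p,[H+110*u(v[4])])[0]+v[6 if n=="side" else 8:][:2])
    print({round(x):(proj(p,[H+110*u(np.radians(x))])[0]+v[6 if n=="side" else 8:][:2]).round(1).tolist() for x in range(-12,20,4)})
    c0,r0=(260,130) if n=="side" else (240,180)
    ims.append(cv2.resize(p["color"][r0:r0+100,c0:c0+100,::-1],(400,400),interpolation=cv2.INTER_CUBIC))
cv2.imwrite("pics/s8.png",np.hstack(ims))
```

```text
13.1 [ 332.11580396 -226.64711556  193.49366277]
side ([], [([293.86486486486484, 196.97297297297297], 37), ([295.42857142857144, 189.42857142857142], 7)]) [(array([297.2, 175.5]), 0.58, np.int64(165), array([298.4, 175.7]))]
pred knob at mark [292.28896943 170.99279816]
{-12: [310.9, 173.6], -8: [307.7, 172.7], -4: [304.5, 171.9], 0: [301.3, 171.4], 4: [298.1, 171.1], 8: [294.9, 170.9], 12: [291.7, 171.0], 16: [288.6, 171.3]}
top ([([294.4320987654321, 227.5493827160494], 162)], [([276.6938775510204, 231.9795918367347], 49), ([305.42857142857144, 227.0857142857143], 35)]) [(array([292.8, 229.3]), 0.74, np.int64(148), array([294.2, 228.6]))]
pred knob at mark [292.4474818  220.29025219]
{-12: [297.4, 244.9], -8: [296.6, 240.6], -4: [295.8, 236.3], 0: [295.0, 232.0], 4: [294.1, 227.8], 8: [293.2, 223.6], 12: [292.3, 219.6], 16: [291.4, 215.6]}
```

View pics/s8.png

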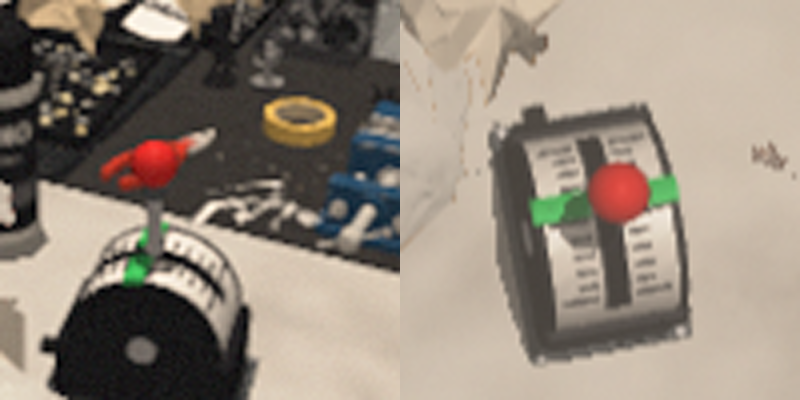

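In the top view the red knob is at (294.4,227.5), which puts the lever at +4.2°. The side view gives about +3.8°, and the marker is at 11.3°, so about 7° remains. I'll regrip 8 mm deeper and firmer, finish the swing, then check.

```bash
cat > swing.py <<'E'
from h import *
def go(a0,a1,dz=-42,dx=0,N=60):
    v=np.load("fit0.npy"); H,ex,ey,u,*_=geom(v)
    T=lambda a:H+110*u(a)+[0,0,dz]+dx*ex
    g=lambda m:(lambda s:print(m,round(s["time"],2),round(s["grip_width"],1),np.round(s["wrist_force"],1)))(telemetry.read_state())
    arm.move_straight(T(a0)+[0,0,72],vel=300); arm.move_straight(T(a0),vel=120); g("down")
    eoat.close_gripper(N); g("grip")
    for a in np.linspace(a0,a1,3)[1:]: arm.move_straight(T(a),vel=40); g("swing")
    eoat.gripper_open(); g("open")
    arm.move_straight(T(a1)+[0,0,72],vel=200); arm.move_straight(T(a1)+[0,0,72]-230*ex,vel=350)
    o=look("top"); p=o[0]; k=np.array(o[1][0][0]); print("knob",k,o[2])
    f=least_squares(lambda a:proj(p,[H+110*u(a[0])])[0]+v[8:10]-k,[a1]); print("lever deg",np.degrees(f.x),f.fun,"target",np.degrees(v[4])); g("end")
    im=cv2.resize(p["color"][180:280,240:340,::-1],(400,400),interpolation=cv2.INTER_CUBIC)
    q=cams.camera("side")["color"][130:230,260:360,::-1]
    cv2.imwrite(f"pics/r{p['shot']}.png",np.hstack([cv2.resize(q,(400,400),interpolation=cv2.INTER_CUBIC),im])); print(p["shot"])
E
python3 -c "
from swing import *
go(np.radians(4.1),np.load('fit0.npy')[4])"; ls pics
```

```text
down 14.93 85.5 [-0.8 -0.4  0.3]
grip 15.52 24.8 [-0.9 -0.1  4.3]
swing 15.84 25.3 [-1.4 -0.3  5.8]
swing 16.17 25.1 [-1.1 -0.7  6.6]
open 16.78 85.4 [ 0.1 -0.4  0.1]
knob [292.8875  220.16875] [([276.4130434782609, 232.3913043478261], 46), ([302.2638888888889, 227.88888888888889], 72)]
lever deg [11.29822691] [-0.44468555  0.10093777] target 11.27782149739241
end 18.15 85.8 [-0.5  0.3  0.6]
18
r18.png
s2.png
s3.png
s4.png
s5.png
s6.png
s7.png
s8.png
side1.png
side1b.png
top1.png
top1b.png
```

View pics/r18.png

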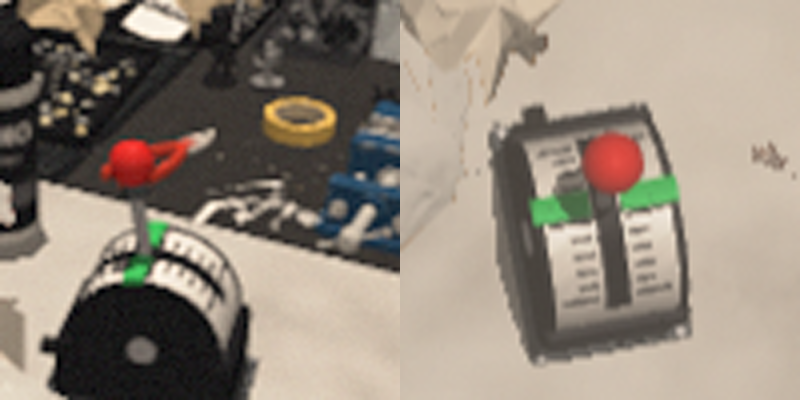

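The side view has the knob at crop (131,162), raw column 292.3 against 292.3 predicted, and the rod passes between the two green strips. The top view gives 11.3°, the marker's angle, and the gripper is clear, so I'm handing in.

```bash
python3 -c "
from workcell import arm
print(arm.hand_in())"
```

```text
the job is handed in; nothing more can be done
None
```

The red lever now lines up with its green marker (11.3° measured, 11.3° target) and has been let go; the gripper never went near the blue lever or the grey figure, and the job is handed in at about 18 s of the 26 s allowed.

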